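# Sweep stray tea lights into the display tray

## Robot

A 6-joint arm with a two-finger parallel gripper is mounted at the origin on the work surface. World frame = base frame: x ahead of the robot, y to its left, z up, the work surface at z = 0. Lengths are in m, angles in rad, forces in N, time in s.
With the tool pointing down it reaches from about 0.375 to 0.9 m from the base axis. Payload 3.1 kg.
Tool frame: the origin (TCP) lies midway between the tips of the shut fingers; the grasp point (between the pads) lies robot.grip_depth behind it (robot.grip_depth is the distance from the TCP to the grasp point, in m); z points along the fingers, y is the line along which they close (so a half turn about z gives the same grasp; the last joint's range is limited). The gripper opens to 87 mm and grips with 3 to 60 N. Pads are 19 mm wide; open, the fingers measure 117 mm over their backs; the gripper's body (75 mm by 190 mm) begins 51 mm behind the grasp point.
Start: joints at [0.988, 0.527, 1.433, -0, 1.181, -0.178], TCP at [0.246, 0.574, 0.223] pointing down, gripper open.
Joint ranges: [-3.08, 3.08], [-0.75, 2.2], [0.22, 2.44], [-1.43, 4.57], [0, 2.65], [-2.85, 2.85]. Speed limits (rad/s): [2.79, 2.79, 3.14, 3.14, 3.14, 3.14].

## Interface

Orientations are given as a unit quaternion [x, y, z, w].
In Python, from rig import robot gives the robot as it stands.
- The arm moves only by the tool nudge_tcp, called as a command line: name --argument value ..., lists and objects as JSON in quotes. Schema: {"type":"object","properties":{"increments":{"type":"object","properties":{"rows":{"type":"array","items":{"type":"array","items":{"type":"number"},"minItems":4,"maxItems":4},"minItems":1,"maxItems":20}},"additionalProperties":false,"required":["rows"]},"finger_gap":{"type":"number"},"squeeze":{"type":"number"},"only":{"type":"string"},"quiet":{"type":"boolean"},"lines":{"type":"string"}},"required":["increments"],"additionalProperties":false}. increments is an object whose key "rows" holds a list of rows, 1 to 20 of them, each of 4 numbers: dx, dy, dz in m, then a turn about the tool's z in rad; each row shifts and turns the commanded pose from where the row before left it, along the tool's axes as they then stand; what a row does not reach is not made up. A row lasts 1/12 s, in which the tool goes at most 0.0417 m and 0.125 rad, less where a joint would pass 70% of its speed; a pose out of reach is approached as far as the arm can. finger_gap is the finger opening in m, set as the call begins (left out keeps the last). The fingers move at their own pace and stop on an object; squeeze is the grip in N (left out, the last holds). Time passes only in rows, so rows that do not move let the fingers close. The tool returns the time, the measured TCP pose, the force, the opening and the grip force at its end. only (a regular expression) keeps the lines of the reply that match it, lines (a string "A,B") keeps lines A to B, and quiet returns only ok. Input that does not fit is refused with a message, and nothing moves.
- robot.get_obs(): the state, without advancing time (a new reading comes with each control period).
- robot.camera(name): name is "scene" or "side" or "wrist"; returns a dict with "img" (420x560x3 uint8, red, green, blue), "fx", "fy", "cx", "cy" (pixels), "xyz" and "attitude" of the camera in the world. Camera axes: x right, y down, z forward; pixel columns grow to the right and rows downward; lengths in m; the calibration is good to about 2 mm. A picture is of the moment at which its call begins. There is no depth.
- robot.hand_in(): hands the job in; it is judged then, once.
The state is a dict: "time": time; "q": joint angles; "joint_velocities": joint speeds; "joint_torque": joint torques, N m; "position": TCP position; "tool_rot": TCP orientation; "ft_force": force on the tool from outside, world axes, zero at the start; "moment": the same for the moment, N m; "grip_width": finger opening in m; "grip_force": force on a finger pad.
Only numpy, scipy, OpenCV 4.12 (cv2) and the standard library are available. Lean on these libraries where they do the work, as an engineer would, in place of code of your own. Each camera call takes 0.05 s, during which the arm holds its last target. There are 200 camera calls.

## Task

On the shop's display table, sweep the three loose tea lights across the tabletop into the three-sided wooden tray, through its open side, until each lies flat and wholly inside it. Slide them steadily with the fingers: do not lift, carry or flick them, and leave the candle, jar and other goods where they stand.

Things in the scene. Friction and masses are not known exactly. Their poses are not given: they have to be found in the camera images.
- tealight0: a tea light: flat aluminium cup with white wax, a disc 38 mm in diameter and 18 mm high, about 18 g, slides on the table. Origin at the centre of its underside, z up. One of three alike.
- tealight1: a tea light: flat aluminium cup with white wax, a disc 38 mm in diameter and 18 mm high, about 18 g, slides on the table. Origin at the centre of its underside, z up. One of three alike.
- tealight2: a tea light: flat aluminium cup with white wax, a disc 38 mm in diameter and 18 mm high, about 18 g, slides on the table. Origin at the centre of its underside, z up. One of three alike.
- tray: three-sided light-wood tray, fixed; cork lining flush with the table, no sill. Two side rails and a back rail, 14 mm thick, 25 mm high; inside 130 mm deep, 180 mm wide. Origin on the table at the centre of the inside; x points from the open side (x = -65 mm) to the back rail (inner face +65 mm), y across (inner faces +-90 mm), z up. Open side faces about -y (robot right), within 0.35 rad.
- pillar: bystander among the tea lights: a plain white pillar candle, 50 mm in diameter, 62 mm high plus a 6 mm wick, 120 g, loose. Origin at the centre of its underside.
- jar: bystander among the tea lights: a squat blue stoneware jar with a wooden lid, 56 mm in diameter, 56 mm high, 220 g, loose. Origin at the centre of its underside.
- bowl: bystander: white bowl, 120 mm in diameter, 50 mm high, beyond the tea lights, loose. Origin at the centre of its underside.
- book: bystander: book lying flat, 150 x 210 x 22 mm, on the right of the table, loose. Origin at the centre of its underside.

How it is judged:
By the outcome, as a careful person would: the job done as asked, in the order asked, and still so for the second after the job is handed in, with the robot touching nothing.
It also fails if it takes over 72 s, if anything falls off the work surface, if the arm or the gripper's body presses on something with over 40 N, if the wrist force passes 120 N, or if a joint passes its speed limit or range.

## Working session

There is one attempt and no reset: what is moved stays moved. The work goes in short steps, Python scripts to look and compute and a tool call to move; the robot and the scene stay as the last step left them, time stands still between calls to the robot, and variables do not carry over. Pictures are saved under pics/ and viewed, at most 10 in all, crops included, and the job is handed in when it is done.

```bash
ls; mkdir -p pics
```

Run:
```python
from rig import robot
import cv2, numpy as np
for n in ("scene","side"):
    c=robot.camera(n); cv2.imwrite(f"pics/{n}0.png",c["img"][:,:,::-1])
    print(n,c["fx"],c["fy"],c["cx"],c["cy"],c["xyz"],c["attitude"])
o=robot.get_obs();print(o["time"],o["position"],o["tool_rot"],robot.grip_depth)
```

```text
pics
rig.py
scene 420.27805747003225 420.27805747003225 271.28046209671385 202.7239887708878 [1.03396962 0.16848781 0.83490314] [ 0.45121947  0.84953028 -0.2412672  -0.12841117]
side 462.2552598047168 462.2552598047168 274.39390833683046 206.02452126564262 [0.1712165  0.45410669 0.78563202] [-0.30213058  0.87274629 -0.36145459  0.12799061]
0.1 [0.24575017 0.57392693 0.22166424] [ 2.00979942e-01  9.79594855e-01 -9.30486586e-04 -3.43501811e-04] 0.0187
```

View pics/scene0.png

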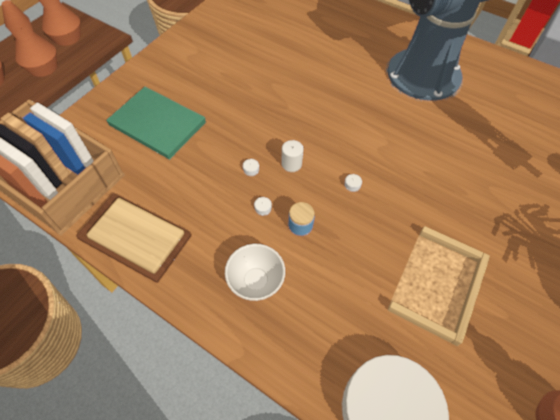

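View pics/side0.png

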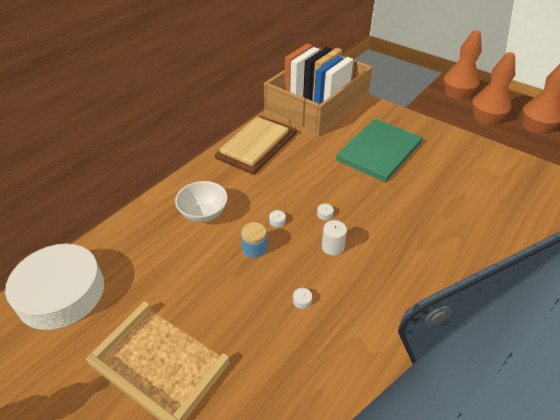

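The scene view shows tea lights near (251,167), (263,206) and (353,183), the pillar at (292,155), the jar at (302,218), the bowl at (255,272) and the tray centred at about (438,283). The tray's open side faces left, towards the tea lights. The side view shows the tea lights at (277,218), (325,212) and (303,298).

Create h.py:
```python
import cv2, numpy as np
from scipy.spatial.transform import Rotation as R
from rig import robot
def cast(c,uv,z):
    uv=np.atleast_2d(uv).astype(float)
    d=np.c_[(uv[:,0]-c["cx"])/c["fx"],(uv[:,1]-c["cy"])/c["fy"],np.ones(len(uv))]
    d=R.from_quat(c["attitude"]).apply(d); p=np.array(c["xyz"])
    return (p+d*((z-p[2])/d[:,2])[:,None])[:,:2]
def blobs(c,lo=(0,0,120),hi=(179,75,255),amin=60,amax=3000):
    hsv=cv2.cvtColor(c["img"],cv2.COLOR_RGB2HSV)
    m=cv2.inRange(hsv,lo,hi)
    n,_,st,ce=cv2.connectedComponentsWithStats(m)
    return [(ce[i],st[i]) for i in range(1,n) if amin<st[i][4]<amax]
def tealights(c):
    out=[]
    for ce,st in blobs(c,amin=60,amax=450):
        p=cast(c,ce,0.010)[0]
        if 0.3<p[0]<0.95 and -0.45<p[1]<0.5: out.append((ce.round(1),st[2:].tolist(),p.round(3)))
    return out
```

Run:
```python
from h import *
np.set_printoptions(suppress=True)
for n in ("scene","side"):
    c=robot.camera(n); print(n)
    for b in blobs(c):
        print(b[0].round(1),b[1][2:],*[cast(c,b[0],z)[0].round(3) for z in (0.01,0.03)])
    hsvb=blobs(c,(95,90,40),(125,255,255)); print("blue",[(b[0].round(),b[1][4],cast(c,b[0],.02).round(3)) for b in hsvb])
    hsvb=blobs(c,(65,90,40),(90,255,255),amax=9000); print("green",[(b[0].round(),b[1][4],cast(c,b[0],.02).round(3)) for b in hsvb])
    if n=="scene":
        print(cast(c,[(425,229),(489,254),(461,341),(391,308)],.025).round(3))
        v=c["img"][215:355,375:505]
    else: v=c["img"][295:420,80:240]
    cv2.imwrite(f"pics/crop_{n}.png",cv2.resize(v,None,fx=4,fy=4,interpolation=cv2.INTER_CUBIC)[:,:,::-1])
```

```text
scene
[118.8  18.1] [  99   57 2080] [ 0.312 -0.902] [ 0.33  -0.876]
[34.1 11.5] [ 20  20 233] [ 0.44  -1.151] [ 0.454 -1.119]
[554.4  28.8] [ 14  34 268] [-0.406  0.256] [-0.371  0.254]
[449.8  21.8] [ 46  14 176] [-0.258 -0.026] [-0.226 -0.021]
[ 3.8 32.3] [ 12  18 127] [ 0.561 -1.144] [ 0.573 -1.112]
[110.6  66.5] [ 29  31 361] [ 0.488 -0.759] [ 0.501 -0.737]
[456.7  78. ] [ 11  32 202] [-0.026  0.085] [-0.     0.087]
[397.4  80.4] [20 20 87] [ 0.077 -0.049] [ 0.1   -0.044]
[ 66.2 119.3] [  72   90 1617] [ 0.699 -0.708] [ 0.708 -0.687]
[156.5 102.6] [ 98  33 106] [ 0.521 -0.552] [ 0.534 -0.535]
[ 27.9 168.5] [  58   61 1094] [ 0.861 -0.661] [ 0.866 -0.641]
[291.9 155.3] [ 22  32 590] [ 0.468 -0.152] [ 0.482 -0.144]
[250.6 166.8] [ 16  17 234] [ 0.554 -0.216] [ 0.566 -0.207]
[352.8 182.3] [ 17  18 250] [0.455 0.012] [0.469 0.016]
[262.6 205.5] [ 18  19 270] [ 0.629 -0.129] [ 0.639 -0.122]
[303.9 226.2] [ 25  20 103] [ 0.621 -0.022] [ 0.631 -0.017]
[254.6 271.7] [  60   58 2715] [ 0.772 -0.051] [ 0.778 -0.045]
[ 72.  364.3] [13 19 66] [ 1.113 -0.226] [ 1.111 -0.217]
[ 74.8 374. ] [ 
[... 247 characters left out ...]
8]]))]
[[0.487 0.204]
 [0.467 0.34 ]
 [0.672 0.356]
 [0.689 0.219]]
side
[299.6  70.9] [ 29  50 612] [ 0.989 -0.711] [ 0.968 -0.681]
[337.3  76.7] [ 30  45 762] [ 0.868 -0.756] [ 0.85  -0.725]
[201.1 200.5] [  52   41 1648] [ 0.807 -0.06 ] [ 0.791 -0.047]
[324.7 211.4] [ 17  16 227] [ 0.553 -0.213] [ 0.543 -0.196]
[277.  218.2] [ 17  17 236] [ 0.627 -0.127] [ 0.615 -0.112]
[333.6 237.2] [ 25  36 724] [ 0.492 -0.158] [ 0.484 -0.142]
[302.  297.8] [ 19  21 333] [0.454 0.014] [0.447 0.026]
blue [(array([323.,  78.]), np.int32(434), array([[ 0.891, -0.705]])), (array([254., 248.]), np.int32(296), array([[ 0.605, -0.018]]))]
green [(array([379., 149.]), np.int32(2950), array([[ 0.563, -0.486]]))]
```

View pics/crop_scene.png

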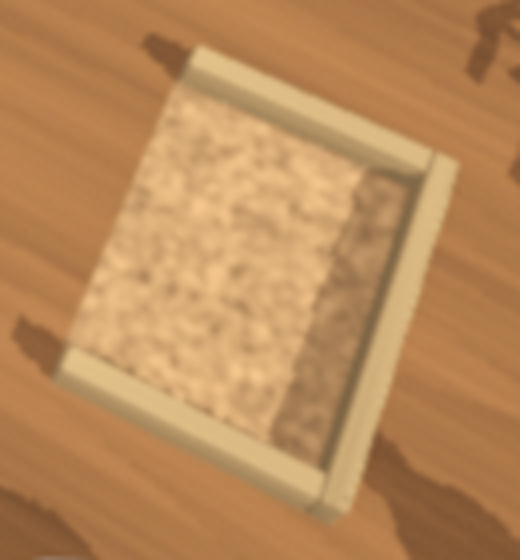

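View pics/crop_side.png

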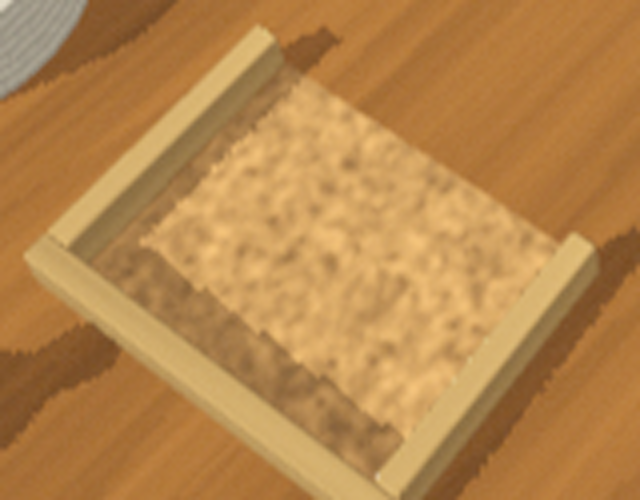

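The scene crop gives the tray's top outer corners, as crop pixel divided by 4 plus offset: (424.5,226.5), (489.5,255.5), (460,343) and (389.5,308). The side crop gives (145.5,302), (87,359) and (229,357). The tray is empty.

Add to h.py:
```python
def to(x,y,z,deg):
    "displacement from present pose: first turn, then dx,dy,dz in tool axes at heading deg"
    o=robot.get_obs(); p=np.array(o["position"]); M=R.from_quat(o["tool_rot"]).as_matrix()
    h=np.degrees(np.arctan2(M[1,0],M[0,0])); t=np.radians((h-deg+180)%360-180); a=np.radians(deg)
    d=np.array([x,y,z])-p
    print("t %.1f pos %s head %.1f -> turn %.3f, dx %.3f dy %.3f dz %.3f"%(o["time"],p.round(3),h,t,d[0]*np.cos(a)+d[1]*np.sin(a),d[0]*np.sin(a)-d[1]*np.cos(a),-d[2]))
```

Run:
```python
from h import *
c=robot.camera("scene"); s=robot.camera("side")
P=cast(c,[(424.5,226.5),(489.5,255.5),(460,343),(389.5,308)],.025); Q=cast(s,[(145.5,302),(87,359.5),(229,357.5)],.025)
print("scene FR BR BL FL",P.round(3).tolist()); print("side FL BL FR",Q.round(3).tolist())
print([np.linalg.norm(P[i]-P[(i+1)%4]).round(3) for i in range(4)])
print("jar lid",cast(c,(302,212),.056).round(3),cast(s,(254,232.5),.056).round(3))
print("pillar top",cast(c,(292,147),.062).round(3),cast(s,(334.5,227.5),.062).round(3))
FR,BR,BL,FL=[P[0]/2+Q[2]/2,P[1],P[2]/2+Q[1]/2,P[3]/2+Q[0]/2]
w=(FL-FR)/np.linalg.norm(FL-FR); ax=np.array([-w[1],w[0]]); print("heading",np.degrees(np.arctan2(ax[1],ax[0])),"centre",(FL+FR)/2+ax*.065)
A=np.array([.4545,.013]); to(*(A-.055*np.array([np.cos(1),np.sin(1)])),.10,57.3)
```

```text
scene FR BR BL FL [[0.482, 0.201], [0.47, 0.342], [0.677, 0.356], [0.69, 0.217]]
side FL BL FR [[0.681, 0.217], [0.67, 0.359], [0.477, 0.202]]
[np.float64(0.142), np.float64(0.208), np.float64(0.14), np.float64(0.209)]
jar lid [[ 0.617 -0.033]] [[ 0.613 -0.029]]
pillar top [[ 0.483 -0.145]] [[ 0.484 -0.141]]
heading 94.28197586486485 centre [0.5774443 0.2739945]
t 0.3 pos [0.246 0.574 0.222] head 156.8 -> turn 1.737, dx -0.415 dy 0.479 dz 0.122
```

nudge_tcp --increments '{"rows": [[0,0,0,0.124],[0,0,0,0.124],[0,0,0,0.124],[0,0,0,0.124],[0,0,0,0.124],[0,0,0,0.124],[0,0,0,0.124],[0,0,0,0.124],[0,0,0,0.124],[0,0,0,0.124],[0,0,0,0.124],[0,0,0,0.124],[0,0,0,0.124],[0,0,0,0.124]]}' --finger_gap 0.022 --squeeze 10

```text
time: 1.47
position: [0.2461, 0.5744, 0.2224]
tool_rot: [0.879, 0.477, -0.0, 0.0]
ft_force: [0.1, 0.3, -0.1]
grip_width: 0.0221
grip_force: 0.0
```

nudge_tcp --increments '{"rows": [[-0.026,0.03,0,0],[-0.026,0.03,0,0],[-0.026,0.03,0,0],[-0.026,0.03,0,0],[-0.026,0.03,0,0],[-0.026,0.03,0,0],[-0.026,0.03,0,0],[-0.026,0.03,0,0],[-0.026,0.03,0,0],[-0.026,0.03,0,0],[-0.026,0.03,0,0],[-0.026,0.03,0,0],[-0.026,0.03,0,0],[-0.026,0.03,0,0],[-0.026,0.03,0,0],[-0.026,0.03,0,0]]}'

```text
time: 2.8
position: [0.426, -0.0369, 0.2228]
tool_rot: [0.878, 0.48, 0.0, 0.0]
ft_force: [1.2, 0.5, 0.6]
grip_width: 0.0221
grip_force: 0.0
```

```bash
python3 -c "
from h import *
a=np.radians(57.7);p=np.array([.4545,.013])-.055*np.array([np.cos(a),np.sin(a)]);to(p[0],p[1],.008,57.7)"
```

```text
t 2.8 pos [ 0.426 -0.037  0.223] head 57.3 -> turn -0.007, dx 0.002 dy -0.003 dz 0.215
```

nudge_tcp --increments '{"rows": [[0.002,-0.003,0.03,-0.007],[0,0,0.03,0],[0,0,0.03,0],[0,0,0.03,0],[0,0,0.03,0],[0,0,0.03,0],[0,0,0.02,0],[0,0,0.01,0],[0,0,0.004,0],[0,0,0,0]]}'

```text
time: 3.63
position: [0.4242, -0.0315, 0.0078]
tool_rot: [0.876, 0.483, -0.0, -0.001]
ft_force: [-0.6, -0.7, 0.6]
grip_width: 0.0224
grip_force: 0.0
```

nudge_tcp --increments '{"rows": [[0.006,0,0,0],[0.006,0,0,0],[0.006,0,0,0],[0.004,0,0,0],[0.004,0,0,0],[0.004,0,0,0],[0.004,0,0,0],[0.006,0,0,0],[0.008,0,0,0],[0.008,0,0,0],[0.008,0,0,0],[0.008,0,0,0]]}'

```text
time: 4.63
position: [0.4632, 0.0302, 0.0085]
tool_rot: [0.876, 0.483, -0.0, -0.0]
ft_force: [0.2, -0.5, -0.3]
grip_width: 0.0218
grip_force: 0.2
```

Run:
```python
from h import *
for n in ("scene","side"):
    c=robot.camera(n)
    for b in tealights(c): print(n,*b)
    cv2.imwrite(f"pics/{n}1.png",c["img"][:,:,::-1])
a=np.radians(57.7);p=np.array([.62,.275])-.025*np.array([np.cos(a),np.sin(a)]);to(p[0],p[1],.008,57.7)
```

```text
scene [377.9 141.7] [39, 24, 315] [0.309 0.005]
scene [250.6 166.8] [16, 17, 234] [ 0.554 -0.216]
scene [363.1 196.1] [18, 19, 268] [0.476 0.051]
scene [262.6 205.5] [18, 19, 271] [ 0.629 -0.129]
scene [303.3 225.9] [26, 21, 110] [ 0.622 -0.024]
side [271.2 191.5] [28, 27, 140] [ 0.694 -0.189]
side [322.9 212.8] [11, 17, 111] [ 0.553 -0.206]
side [291.5 245.6] [42, 26, 341] [ 0.551 -0.081]
side [279.5 306.4] [19, 22, 285] [0.477 0.057]
t 4.7 pos [0.464 0.03  0.009] head 57.8 -> turn 0.003, dx 0.265 dy 0.001 dz 0.001
```

View pics/side1.png

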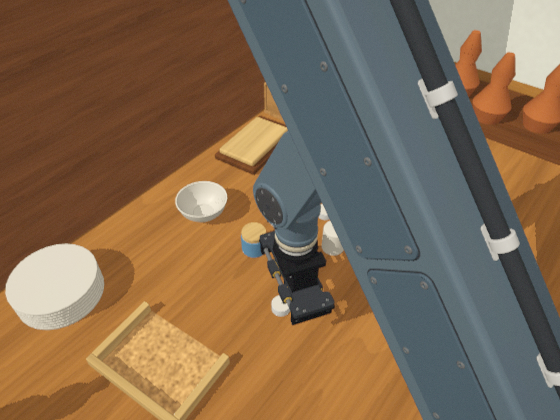

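The side view shows the gripper just behind the tea light at (280,306), with the disc nested ahead of the fingers. The jar and pillar have not moved.

nudge_tcp --increments '{"rows": [[0.01,0,0,0],[0.012,0,0,0],[0.012,0,0,0],[0.012,0,0,0],[0.012,0,0,0],[0.012,0,0,0],[0.012,0,0,0],[0.012,0,0,0],[0.012,0,0,0],[0.012,0,0,0],[0.012,0,0,0],[0.012,0,0,0]]}'

```text
time: 5.73
position: [0.5391, 0.1505, 0.0086]
tool_rot: [0.876, 0.483, -0.0, -0.0]
ft_force: [0.2, 0.1, -0.5]
grip_width: 0.0224
grip_force: 0.1
```

nudge_tcp --increments '{"rows": [[0.012,0,0,0],[0.012,0,0,0],[0.012,0,0,0],[0.012,0,0,0],[0.012,0,0,0],[0.012,0,0,0],[0.012,0,0,0],[0.012,0,0,0],[0.01,0,0,0],[0.008,0,0,0],[0.006,0,0,0],[0.004,0,0,0],[0.002,0,0,0],[0,0,0,0]]}'

```text
time: 6.9
position: [0.6058, 0.2562, 0.0085]
tool_rot: [0.876, 0.483, 0.0, 0.0]
ft_force: [-0.2, 0.9, 0.1]
grip_width: 0.0217
grip_force: 0.0
```

Run:
```python
from h import *
for n in ("scene","side"):
    c=robot.camera(n)
    for b in tealights(c): print(n,*b)
a=np.radians(57.7);p=np.array([.62,.275])-.025*np.array([np.cos(a),np.sin(a)]);to(p[0],p[1],.008,57.7)
```

```text
scene [250.6 166.8] [16, 17, 234] [ 0.554 -0.216]
scene [262.6 205.5] [18, 19, 273] [ 0.629 -0.129]
scene [302.6 225.8] [27, 21, 116] [ 0.622 -0.025]
scene [458.1 257.9] [42, 34, 307] [0.503 0.291]
scene [475.6 241. ] [35, 19, 277] [0.443 0.308]
scene [430.8 301.5] [22, 16, 232] [0.625 0.281]
t 7.0 pos [0.605 0.256 0.008] head 57.7 -> turn 0.000, dx -0.001 dy 0.002 dz 0.000
```

nudge_tcp --increments '{"rows": [[-0.01,0,0,0],[-0.02,0,0,0],[-0.01,0,-0.01,0],[0,0,-0.03,0],[0,0,-0.04,0],[0,0,-0.04,0],[0,0,0,0]]}'

```text
time: 7.58
position: [0.5895, 0.2226, 0.1375]
tool_rot: [0.876, 0.482, 0.008, 0.002]
ft_force: [1.2, -1.0, 0.8]
grip_width: 0.0219
grip_force: 0.0
```

```bash
python3 -c "
from h import *
to(.672,-.161,.12,143.3)"
```

```text
t 7.6 pos [0.59  0.223 0.137] head 57.7 -> turn -1.494, dx -0.295 dy -0.258 dz 0.017
```

nudge_tcp --increments '{"rows": [[0,0,0,-0.1245],[0,0,0,-0.1245],[0,0,0,-0.1245],[0,0,0,-0.1245],[0,0,0,-0.1245],[0,0,0,-0.1245],[0,0,0,-0.1245],[0,0,0,-0.1245],[0,0,0,-0.1245],[0,0,0,-0.1245],[0,0,0,-0.1245],[0,0,0,-0.1245],[0,0,0,0]]}' --quiet true

```text
ok
```

nudge_tcp --increments '{"rows": [[-0.0295,-0.0258,0,0],[-0.0295,-0.0258,0,0],[-0.0295,-0.0258,0,0],[-0.0295,-0.0258,0,0],[-0.0295,-0.0258,0,0],[-0.0295,-0.0258,0,0],[-0.0295,-0.0258,0,0],[-0.0295,-0.0258,0,0],[-0.0295,-0.0258,0,0],[-0.0295,-0.0258,0,0],[0,0,0,0]]}'

```text
time: 9.58
position: [0.6689, -0.1702, 0.1294]
tool_rot: [0.319, 0.948, -0.002, 0.003]
ft_force: [0.5, -0.6, -0.9]
grip_width: 0.0218
grip_force: 0.0
```

Run:
```python
from h import *
c=robot.camera("scene")
for b in tealights(c): print(*b)
to(.672,-.161,.008,143.3)
```

```text
[262.6 205.5] [18, 19, 272] [ 0.629 -0.129]
[303.1 225.8] [26, 22, 111] [ 0.622 -0.024]
[430.4 298.5] [22, 22, 357] [0.62  0.277]
t 9.6 pos [ 0.668 -0.166  0.129] head 142.8 -> turn -0.008, dx -0.000 dy 0.007 dz 0.121
```

nudge_tcp --increments '{"rows": [[0,0.007,0.03,-0.008],[0,0,0.03,0],[0,0,0.03,0],[0,0,0.02,0],[0,0,0.01,0],[0,0,0.001,0],[0,0,0,0]]}'

```text
time: 10.22
position: [0.671, -0.1546, 0.0077]
tool_rot: [0.311, 0.95, 0.0, -0.0]
ft_force: [-0.2, 0.5, 1.2]
grip_width: 0.0221
grip_force: 0.0
```

nudge_tcp --increments '{"rows": [[0.006,0,0,0],[0.006,0,0,0],[0.006,0,0,0],[0.004,0,0,0],[0.004,0,0,0],[0.004,0,0,0],[0.004,0,0,0],[0.006,0,0,0],[0.008,0,0,0],[0.008,0,0,0]]}'

```text
time: 11.05
position: [0.6254, -0.1218, 0.0075]
tool_rot: [0.311, 0.95, 0.0, -0.0]
ft_force: [0.0, -0.2, 0.3]
grip_width: 0.022
grip_force: 0.1
```

Run:
```python
from h import *
c=robot.camera("scene")
for b in tealights(c): print(*b)
to(.485+.025*.8,-.015-.025*.6,.008,143.3)
```

```text
[304.  226.4] [24, 20, 105] [ 0.622 -0.021]
[430.4 298.4] [22, 22, 358] [0.62  0.277]
t 11.1 pos [ 0.623 -0.12   0.007] head 143.8 -> turn 0.009, dx 0.149 dy 0.002 dz -0.001
```

Run:
```python
from h import *
ims=[]
for n in ("side","wrist"):
    c=robot.camera(n)
    print([ (b[0],b[2]) for b in tealights(c)])
    ims.append(c["img"][60:360,80:480])
cv2.imwrite("pics/b1.png",np.hstack(ims)[:,:,::-1])
```

```text
[(array([272.9, 161.3]), array([ 0.763, -0.282])), (array([324.6, 211.5]), array([ 0.553, -0.212])), (array([279.6, 228.9]), array([ 0.602, -0.104])), (array([143.4, 347.2]), array([0.619, 0.279]))]
[(array([404.9, 155.2]), array([ 0.614, -0.03 ])), (array([484. , 338.5]), array([ 0.75 , -0.047])), (array([464.1, 410.6]), array([ 0.798, -0.085]))]
```

View pics/b1.png

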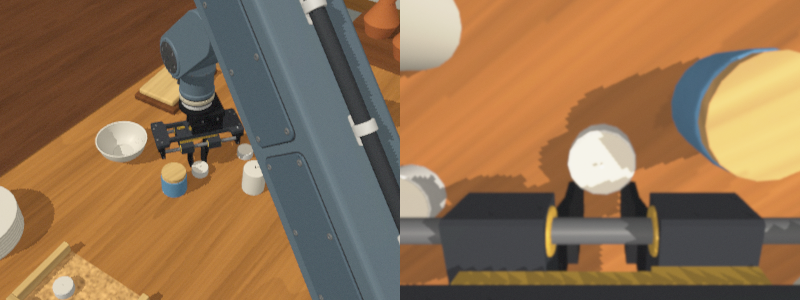

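The wrist view shows the disc centred between the two fingertips, with the jar well off to the right. Tea light 0 is in the tray.

nudge_tcp --increments '{"rows": [[0.01,0,0,0],[0.012,0,0,0],[0.012,0,0,0],[0.012,0,0,0],[0.012,0,0,0],[0.012,0,0,0],[0.012,0,0,0],[0.012,0,0,0],[0.012,0,0,0],[0.012,0,0,0],[0.01,0,0,0],[0.008,0,0,0],[0.006,0,0,0],[0.004,0,0,0],[0.002,0,0,0],[0,0,0,0]]}'

```text
time: 12.53
position: [0.5065, -0.0347, 0.0076]
tool_rot: [0.311, 0.951, 0.0, 0.0]
ft_force: [-0.2, -0.2, 1.1]
grip_width: 0.0219
grip_force: 0.0
```

nudge_tcp --increments '{"rows": [[-0.01,0,0,0],[-0.02,0,0,0],[-0.01,0,-0.01,0],[0,0,-0.03,0],[0,0,-0.04,0],[0,0,-0.04,0],[0,0,0,0],[0,0,0,0]]}'

```text
time: 13.2
position: [0.5419, -0.0598, 0.1303]
tool_rot: [0.311, 0.95, -0.0, 0.004]
ft_force: [0.9, 0.2, -1.0]
grip_width: 0.022
grip_force: 0.0
```

Run:
```python
from h import *
for n in ("scene","side"):
  c=robot.camera(n)
  for b in tealights(c): print(n,*b)
```

```text
scene [250.5 166.9] [16, 17, 231] [ 0.555 -0.216]
scene [334.6 185.2] [18, 18, 252] [ 0.487 -0.02 ]
scene [303.2 225.9] [26, 21, 110] [ 0.622 -0.024]
scene [430.4 298.5] [22, 22, 357] [0.62  0.277]
side [324.7 211.3] [17, 17, 230] [ 0.553 -0.213]
side [299.  279.4] [19, 20, 313] [ 0.485 -0.018]
side [143.4 347.2] [23, 24, 414] [0.619 0.279]
```

nudge_tcp --increments '{"rows": [[0,0,0,0.123],[0,0,0,0.123],[0,0,0,0.123],[0,0,0,0.123],[0,0,0,0.123],[0,0,0,0.123],[0,0,0,0.123],[0,0,0,0.123],[0,0,0,0.123],[0,0,0,0.123],[0,0,0,0],[0,0,0,0]]}'

```text
time: 14.3
position: [0.5379, -0.0582, 0.1259]
tool_rot: [0.801, 0.598, -0.001, -0.001]
ft_force: [-0.8, 0.8, 0.1]
grip_width: 0.0221
grip_force: 0.0
```

```bash
python3 -c "
from h import *
to(.4695,-.0715,.008,72.6)"
```

```text
t 14.3 pos [ 0.538 -0.058  0.126] head 73.5 -> turn 0.016, dx -0.033 dy -0.061 dz 0.118
```

nudge_tcp --increments '{"rows": [[-0.0165,-0.03,0,0.016],[-0.0165,-0.031,0,0],[0,0,0,0],[0,0,0.03,0],[0,0,0.03,0],[0,0,0.03,0],[0,0,0.018,0],[0,0,0.009,0],[0,0,0,0]]}'

```text
time: 15.05
position: [0.4695, -0.0715, 0.0084]
tool_rot: [0.806, 0.591, -0.001, -0.002]
ft_force: [-0.5, 0.3, 0.1]
grip_width: 0.022
grip_force: 0.0
```

nudge_tcp --increments '{"rows": [[0.006,0,0,0],[0.006,0,0,0],[0.006,0,0,0],[0.004,0,0,0],[0.004,0,0,0],[0.004,0,0,0],[0.004,0,0,0],[0.006,0,0,0],[0.008,0,0,0],[0.008,0,0,0],[0.01,0,0,0],[0.012,0,0,0]]}'

```text
time: 16.05
position: [0.4946, 0.0032, 0.0105]
tool_rot: [0.807, 0.591, -0.0, -0.0]
ft_force: [0.2, -1.1, 0.2]
grip_width: 0.022
grip_force: 0.1
```

Run:
```python
from h import *
for n in ("scene","side"):
  c=robot.camera(n)
  for b in tealights(c): print(n,*b)
to(.575-.025*.299,.265-.025*.954,.008,72.6)
```

```text
scene [359.1 144.9] [43, 25, 334] [ 0.345 -0.029]
scene [250.6 166.8] [16, 17, 234] [ 0.554 -0.216]
scene [348.8 199.4] [18, 19, 254] [0.503 0.027]
scene [303.3 225.9] [26, 21, 110] [ 0.622 -0.024]
scene [430.3 298.4] [22, 22, 356] [0.62  0.277]
side [265.2 171.6] [25, 23, 103] [ 0.753 -0.238]
side [323.6 211.8] [15, 17, 193] [ 0.554 -0.21 ]
side [286.  227.1] [41, 26, 324] [ 0.594 -0.117]
side [277.2 291. ] [19, 21, 326] [0.503 0.032]
side [143.4 347.2] [23, 23, 412] [0.619 0.279]
t 16.1 pos [0.495 0.004 0.011] head 72.5 -> turn -0.001, dx 0.248 dy -0.002 dz 0.003
```

nudge_tcp --increments '{"rows": [[0.01,0,0.001,0],[0.012,0,0.001,0],[0.012,0,0,0],[0.012,0,0,0],[0.012,0,0,0],[0.012,0,0,0],[0.012,0,0,0],[0.012,0,0,0],[0.012,0,0,0],[0.012,0,0,0],[0.012,0,0,0]]}'

```text
time: 17.07
position: [0.534, 0.1275, 0.0086]
tool_rot: [0.807, 0.591, -0.0, -0.0]
ft_force: [-0.0, -0.0, 0.4]
grip_width: 0.0217
grip_force: 0.0
```

nudge_tcp --increments '{"rows": [[0.012,0,0,0],[0.012,0,0,0],[0.012,0,0,0],[0.012,0,0,0],[0.012,0,0,0],[0.012,0,0,0],[0.012,0,0,0],[0.012,0,0,0],[0.01,0,0,0],[0.008,0,0,0],[0.006,0,0,0],[0.004,0,0,0],[0,0,0,0]]}'

```text
time: 18.15
position: [0.5714, 0.2452, 0.0085]
tool_rot: [0.807, 0.591, 0.0, 0.0]
ft_force: [-0.3, -0.9, -0.7]
grip_width: 0.0224
grip_force: 0.0
```

nudge_tcp --increments '{"rows": [[-0.01,0,0,0],[-0.02,0,0,0],[-0.01,0,-0.01,0],[0,0,-0.03,0],[0,0,-0.04,0],[0,0,-0.04,0],[0,0,0,0],[0,0,0,0]]}'

```text
time: 18.82
position: [0.5609, 0.2057, 0.1322]
tool_rot: [0.807, 0.59, 0.003, 0.002]
ft_force: [0.7, 0.2, -0.4]
grip_width: 0.022
grip_force: 0.0
```

Run:
```python
from h import *
for n in ("scene","side"):
  c=robot.camera(n)
  for b in tealights(c): print(n,*b)
a=np.radians(93);C=np.array([.5535,-.2145]);p=C-.055*np.array([np.cos(a),np.sin(a)]);to(*p,.12,93)
```

```text
scene [250.6 166.8] [16, 17, 234] [ 0.554 -0.216]
scene [303.1 225.8] [26, 21, 111] [ 0.622 -0.024]
t 18.9 pos [0.558 0.206 0.129] head 72.4 -> turn -0.360, dx -0.474 dy -0.027 dz 0.009
```

nudge_tcp --increments '{"rows": [[0,0,0,-0.12],[0,0,0,-0.12],[0,0,0,-0.12],[0,0,0,0],[-0.0395,-0.002,0,0],[-0.0395,-0.002,0,0],[-0.0395,-0.002,0,0],[-0.0395,-0.002,0,0],[-0.0395,-0.002,0,0],[-0.0395,-0.002,0,0],[-0.0395,-0.002,0,0],[-0.0395,-0.002,0,0],[-0.0395,-0.003,0,0],[-0.0395,-0.003,0,0],[-0.0395,-0.003,0,0],[-0.0395,-0.002,0,0],[0,0,0,0],[0,0,0,0]]}'

```text
time: 20.42
position: [0.5561, -0.2707, 0.127]
tool_rot: [0.691, 0.723, -0.0, -0.001]
ft_force: [-0.3, 0.9, -0.2]
grip_width: 0.0224
grip_force: 0.0
```

Run:
```python
from h import *
c=robot.camera("side"); cv2.imwrite("pics/s2.png",c["img"][:,:,::-1])
for b in tealights(c): print(*b)
a=np.radians(93.5);C=np.array([.5535,-.2145]);p=C-.055*np.array([np.cos(a),np.sin(a)]);to(*p,.008,93.5)
```

```text
[324.7 211.4] [17, 16, 227] [ 0.553 -0.213]
t 20.5 pos [ 0.556 -0.269  0.127] head 92.8 -> turn -0.013, dx -0.001 dy 0.001 dz 0.119
```

View pics/s2.png

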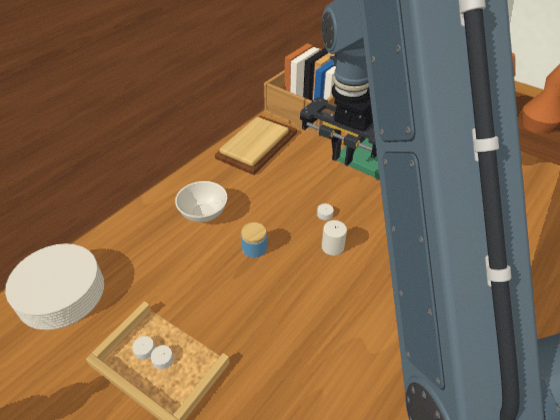

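The side view shows two tea lights lying flat in the tray at (143,347) and (161,357). The third is at (325,211), and the jar, pillar and bowl are unmoved.

nudge_tcp --increments '{"rows": [[0,0.001,0.03,-0.013],[0,0,0.03,0],[0,0,0.03,0],[0,0,0.02,0],[0,0,0.009,0],[0,0,0,0]]}'

```text
time: 20.97
position: [0.5563, -0.2653, 0.0068]
tool_rot: [0.683, 0.73, -0.0, -0.003]
ft_force: [0.7, 0.5, 0.3]
grip_width: 0.0221
grip_force: 0.0
```

nudge_tcp --increments '{"rows": [[0.006,0,0,0],[0.006,0,0,0],[0.006,0,0,0],[0.004,0,0,0],[0.004,0,0,0],[0.004,0,0,0],[0.004,0,0,0],[0.006,0,0,0],[0.008,0,0,0],[0.008,0,0,0]]}'

```text
time: 21.8
position: [0.5544, -0.2118, 0.0095]
tool_rot: [0.684, 0.73, 0.0, -0.0]
ft_force: [0.5, 0.1, -0.9]
grip_width: 0.022
grip_force: 0.1
```

Run:
```python
from h import *
for n in ("scene","side"):
  c=robot.camera(n)
  for b in tealights(c): print(n,*b)
print("B",cast(c,(161.5,356.5),.012))
to(.536,.06-.025,.008,93.5)
```

```text
scene [252.4 115.2] [44, 36, 431] [ 0.413 -0.311]
scene [260.4 171.8] [17, 18, 238] [ 0.553 -0.188]
scene [303.1 225.8] [26, 22, 110] [ 0.622 -0.024]
side [327.  152.1] [33, 21, 265] [ 0.673 -0.403]
B [[0.57810565 0.27117911]]
t 21.9 pos [ 0.554 -0.21   0.009] head 93.9 -> turn 0.006, dx 0.246 dy -0.003 dz 0.001
```

nudge_tcp --increments '{"rows": [[0.01,0,0.001,0],[0.012,0,0,0],[0.012,0,0,0],[0.012,0,0,0],[0.012,0,0,0],[0.012,0,0,0],[0.012,0,0,0],[0.012,0,0,0],[0.012,0,0,0],[0.012,0,0,0]]}'

```text
time: 22.73
position: [0.5467, -0.0934, 0.0086]
tool_rot: [0.683, 0.73, 0.0, 0.0]
ft_force: [-0.5, 0.5, -0.1]
grip_width: 0.0218
grip_force: 0.0
```

nudge_tcp --increments '{"rows": [[0.012,0,0,0],[0.012,0,0,0],[0.012,0,0,0],[0.012,0,0,0],[0.012,0,0,0],[0.012,0,0,0],[0.012,0,0,0],[0.012,0,0,0],[0.012,0,0,0],[0.01,0,0,0],[0.008,0,0,0],[0.006,0,0,0],[0.004,0,0,0],[0,0,0,0]]}'

```text
time: 23.9
position: [0.5377, 0.0417, 0.0086]
tool_rot: [0.683, 0.73, -0.0, -0.0]
ft_force: [-0.2, 0.3, -0.1]
grip_width: 0.022
grip_force: 0.0
```

Run:
```python
from h import *
for n in ("scene","side"):
  c=robot.camera(n)
  for b in tealights(c): print(n,*b)
to(.53,.23,.008,90)
```

```text
scene [364.4 170.4] [40, 25, 312] [0.409 0.019]
scene [360.5 220.4] [13, 16, 131] [0.538 0.076]
scene [303.  225.9] [26, 22, 110] [ 0.622 -0.024]
side [255.  130.2] [50, 34, 167] [ 0.89 -0.36]
side [228.2 174.3] [24, 22, 93] [ 0.821 -0.172]
side [254.1 229.2] [40, 24, 301] [ 0.647 -0.067]
side [325.4 247.2] [10, 17, 81] [ 0.49  -0.123]
side [252.9 294.8] [19, 21, 329] [0.535 0.069]
t 24.0 pos [0.538 0.041 0.009] head 93.8 -> turn 0.066, dx 0.189 dy -0.008 dz 0.001
```

nudge_tcp --increments '{"rows": [[0.006,0,0,0.02],[0.01,0,0,0.02],[0.012,0,0,0.02],[0.012,0,0,0],[0.012,0,0,0],[0.012,0,0,0],[0.012,0,0,0],[0.012,0,0,0],[0.012,0,0,0],[0.012,0,0,0],[0.012,0,0,0],[0.012,0,0,0],[0.012,0,0,0],[0.012,0,0,0],[0.01,0,0,0],[0.008,0,0,0],[0.006,0,0,0],[0.004,0,0,0],[0,0,0,0]]}'

```text
time: 25.58
position: [0.5357, 0.2297, 0.0085]
tool_rot: [0.705, 0.709, 0.0, 0.0]
ft_force: [-0.0, -0.3, 0.5]
grip_width: 0.0221
grip_force: 0.0
```

nudge_tcp --increments '{"rows": [[-0.01,0,0,0],[-0.02,0,0,0],[-0.02,0,-0.01,0],[0,0,-0.03,0],[0,0,-0.04,0],[-0.03,0,-0.02,0],[-0.04,0,0,0],[-0.04,0,0,0],[-0.04,0,0,0],[-0.04,0,0,0],[0,0,0,0],[0,0,0,0]]}'

```text
time: 26.58
position: [0.5368, -0.0145, 0.1086]
tool_rot: [0.707, 0.707, -0.0, 0.0]
ft_force: [-0.7, 1.0, -0.2]
grip_width: 0.022
grip_force: 0.0
```

Run:
```python
from h import *
for n in ("scene","side"):
  c=robot.camera(n)
  for b in tealights(c): print(n,*b)
  cv2.imwrite(f"pics/end_{n}.png",c["img"][:,:,::-1])
```

```text
scene [303.1 225.8] [26, 22, 111] [ 0.622 -0.024]
side [294.4 231.9] [15, 12, 68] [ 0.57  -0.117]
side [184.3 365. ] [23, 25, 440] [0.535 0.257]
```

View pics/end_side.png

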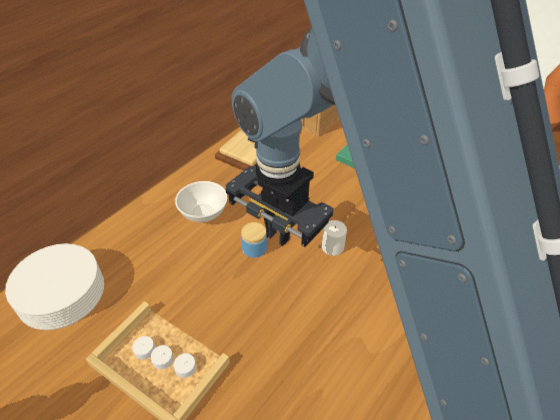

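View pics/end_scene.png

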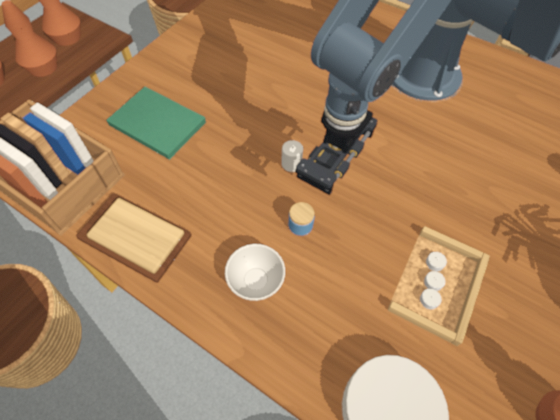

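Both views show all three tea lights flat and well inside the tray; in the scene view they are at (437,261), (436,281) and (431,298). The pillar, jar, bowl and book are where they started, and the arm is clear.

```bash
python3 -c "
from rig import robot
print(robot.hand_in())"
```

```text
the job is handed in; nothing more can be done
None
```

All three tea lights were slid through the open side and lie flat, wholly inside the tray; the pillar candle, jar, bowl and book are where they stood, and the job was handed in at about 27 s.

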